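# Swap the filter cell boxed in between two objectives

## Robot

A 6-joint arm with a two-finger parallel gripper is mounted at the origin on the work surface. World frame = base frame: x ahead of the robot, y to its left, z up, the work surface at z = 0. Lengths are in m, angles in rad, forces in N, time in s.
With the tool pointing down it reaches from about 0.425 to 0.95 m from the base axis. Payload 3.5 kg.
Tool frame: the origin (TCP) lies midway between the tips of the shut fingers; the grasp point (between the pads) lies 19 mm behind it; z points along the fingers, y is the line along which they close (so a half turn about z gives the same grasp; the last joint's range is limited). The gripper opens to 85 mm and grips with 20 to 120 N. Pads are 22 mm wide; open, the fingers measure 114 mm over their backs; the gripper's body (76 mm by 85 mm) begins 54 mm behind the grasp point. The pads swing forward as they close: fully open they stand 13 mm farther back than shut.
Start: joints at [-0.15, 0.286, 1.577, -0, 1.279, -0.15], TCP at [0.675, 0, 0.231] pointing down, gripper open.
Joint ranges: [-2.77, 2.77], [-0.9, 2.22], [0.21, 2.48], [-1.53, 4.67], [0.24, 2.81], [-2.84, 2.84]. Speed limits (rad/s): [2.79, 2.79, 3.14, 3.14, 3.14, 3.14].

## Interface

Orientations are given as a unit quaternion [x, y, z, w].
In Python, from plant import ctrl, cams, order gives the robot as it stands.
- The arm moves only by the tool move_arm, never from a script. Its argument "plan" is one flat list of numbers, 7 for each row, row after row: the shift along the world's x, y, z in mm, then the turn, a rotation vector about the world's x, y, z in degrees, then the finger opening in mm, from 0 to 85.4. A call has 1 to 12 rows; each row shifts and turns the commanded pose from where the row before left it; what a row does not reach is not made up. A row lasts 1/10 s, in which the tool goes at most 50 mm and 8.59 degrees, less where a joint would pass 70% of its speed; a pose out of reach is approached as far as the arm can. A call is refused whole if a number of a shift passes 50 or a number of a turn 8.59, either way. A call with a gripper value outside its range is refused whole. The fingers move at their own pace and stop on an object; "newtons" is the grip in N (left out, the last holds). Time passes only in rows, so rows that do not move let the fingers close. It gives the time, the measured TCP pose, the force, the opening and the grip force at its end, in the units of the state.
- ctrl.get_state(): the state, without advancing time (a new reading comes with each control period).
- cams.read_camera(name): name is "scene" or "side" or "wrist"; returns a dict with "color" (400x640x3 uint8, red, green, blue), "fov_y" (degrees; the focal length in pixels is half the picture's height over the tangent of half this angle, whatever the lens; pixels are square), "cx", "cy" (the principal point, pixels), "k1" (the pictures are not rectified: a ray, as slopes to the right and down, at radius r is drawn at 1 + k1 r^2 times it, then the intrinsics apply), "origin" and "orientation" of the camera in the world; the wrist camera has in their place "T_tool_cam" (4x4, takes a point from camera to tool coordinates, whose origin is the TCP and whose axes are the flange's). Camera axes: x right, y up, looking along -z (the intrinsics and any distortion apply to the point x, -y, -z); pixel columns grow to the right and rows downward; lengths in m; the calibration is good to about 2 mm. A picture is of the moment at which its call begins: read the wrist's pose just before it. There is no depth.
- order.sign_off(): hands the job in; it is judged then, once.
The state is a dict: "time": time; "qpos": joint angles; "dq": joint speeds; "joint_efforts": joint torques, N m; "eef_pos": TCP position; "tcp_rot": TCP orientation; "contact_force": force on the tool from outside, world axes, zero at the start; "wrist_torque": the same for the moment, N m; "opening": opening from 0.0 (shut) to 1.0 (fully open); "finger_force": force on a finger pad.
Only numpy, scipy, OpenCV 4.12 (cv2) and the standard library are available. Lean on these libraries where they do the work, as an engineer would, in place of code of your own. Each camera call takes 0.05 s, during which the arm holds its last target. There are 200 camera calls.

## Task

Change the filter in the black filter holder: first clear the red and the yellow objective, which stand in the white rack on either side of the blue filter, out onto the blue parking tray, standing upright; then swap the filters, so that the blue one sits flat in the middle of the brass ring of the holder and the green one stands in the middle of the rack where the blue one was. Finally stand each objective back upright in the rack on the very spot it came from, and leave the spare white objective and the amber bottle alone; never tip any of these over.

Things in the scene. Friction and masses are not known exactly. Their poses are not given: they have to be found in the camera images.
- red_objective: Objective with red rings and red shoulder, upright, 80 mm tall, 160 g: barrel 34 mm across up to 36 mm, cone to 42 mm, then a round nose 22 mm across up to 80 mm (grip the nose). Origin: centre of underside, z up. Starts in the rack at x = -46 or +46 mm of the rack's frame (which objective is at which end varies) and must be put back on that same spot.
- yellow_objective: Objective with yellow rings and yellow shoulder, upright, 80 mm tall, 160 g: barrel 34 mm across up to 36 mm, cone to 42 mm, then a round nose 22 mm across up to 80 mm (grip the nose). Origin: centre of underside, z up. Starts in the rack at x = -46 or +46 mm of the rack's frame (which objective is at which end varies) and must be put back on that same spot.
- blue_filter: Filter cell: black round barrel 38 mm across and 26 mm tall, 80 g, with a blue disc on top. Origin: centre of its underside, z up along its axis. At the start it stands in the middle of the rack's channel, between the two objectives (10 mm gaps).
- green_filter: Filter cell: black round barrel 38 mm across and 26 mm tall, 80 g, with a green disc on top. Origin: centre of its underside, z up along its axis. At the start it stands in the brass ring of the filter holder.
- rack: White fixed rack, an open-ended channel 156 mm long (its x), 54 mm wide inside (its y), floor 6 mm and 5 mm thick side walls 38 mm above the table. Origin: centre of underside, on the table; middle place at x = y = 0, end places at x = -46 and +46 mm, on the floor. Only 8 mm between wall and filter: grip a filter along the channel (x).
- tray: Blue fixed parking tray with steel rim, 230 mm (its x) by 110 mm (its y), floor 4 mm and rim 8 mm above the table, rim 4 mm thick. Origin: centre of its underside, on the table. Empty at the start; room for three things along x, for instance at x = -72, 0 and +72 mm.
- filter_holder: Black fixed filter holder plate, 170 mm (its x) by 90 mm (its y), top 8 mm above the table, with a low brass ring (inner diameter 56 mm, outer 64 mm, rising 2.5 mm from the plate) around its centre. Origin: centre of the plate's underside, on the table. The filter stands on the plate inside the ring.
- spare_objective: Spare objective with white rings, same shape and size as the others, standing on the table; a bystander. Origin: centre of its underside.
- oil_bottle: Small amber bottle with black cap, 28 mm across, 62 mm tall, standing on the table; a bystander. Origin: centre of its underside.

How it is judged:
On the way, in this order (a step that is already met when the one before it is completed fails the run):
1. both objectives stand upright on the parking tray while the blue filter is still in its place in the rack (x of red_objective in the frame of tray between -0.108 and 0.108 m and y of red_objective in the frame of tray between -0.05 and 0.05 m and z of each of red_objective, yellow_objective in the frame of tray below 0.009 m and angle between each of red_objective, yellow_objective's own z axis and vertical below 0.1 rad and linear speed of each of red_objective, yellow_objective below 0.05 m/s and x of yellow_objective in the frame of tray between -0.108 and 0.108 m and y of yellow_objective in the frame of tray between -0.05 and 0.05 m and distance of blue_filter from where it was at the start of the episode below 0.02 m), for 0.2 s.
2. the blue filter sits flat inside the holder's brass ring (horizontal distance between blue_filter and filter_holder below 0.012 m and z of blue_filter in the frame of filter_holder between 0.005 and 0.011 m and angle between blue_filter's own z axis and vertical below 0.1 rad), for 0.2 s.
At the end, for the whole second after the job is handed in: The blue filter rests flat inside the brass ring (within 12 mm of its centre), the green filter rests flat in the rack's channel within 12 mm of its middle, the red and the yellow objective each stand upright at rest within 12 mm of where they stood at the start (all of step 2 and linear speed of each of blue_filter, green_filter, red_objective, yellow_objective below 0.02 m/s and angular speed of each of blue_filter, green_filter, red_objective, yellow_objective below 0.3 rad/s and horizontal distance between green_filter and rack below 0.012 m and z of green_filter in the frame of rack between 0.003 and 0.009 m and angle between each of green_filter, red_objective, yellow_objective's own z axis and vertical below 0.1 rad and distance of each of red_objective, yellow_objective from where it was at the start of the episode below 0.012 m); the robot touches nothing.
It fails at once if an objective, a filter or the bottle is tipped over (more than 40 degrees) (angle between any of red_objective, yellow_objective, blue_filter, green_filter, spare_objective, oil_bottle's own z axis and vertical above 0.7 rad).
It fails at once if the spare objective or the amber bottle is displaced by more than 25 mm (distance of any of spare_objective, oil_bottle from where it was at the start of the episode above 0.025 m).
It also fails if it takes over 136 s, if anything falls off the work surface, if the arm or the gripper's body presses on something with over 40 N, if the wrist force passes 120 N, or if a joint passes its speed limit or range.

## Working session

There is one attempt and no reset: what is moved stays moved. The work goes in short steps, Python scripts to look and compute and a tool call to move; the robot and the scene stay as the last step left them, time stands still between calls to the robot, and variables do not carry over. Pictures are saved under pics/ and viewed, at most 14 in all, crops included, and the job is handed in when it is done.

Besides the shell and the picture viewer there is one more tool, called after "Request:" by a JSON object that holds its "method" and its "body", one argument or row to a line. move_arm: Moves the arm, as the interface text tells. Its arguments: {"type":"object","properties":{"plan":{"type":"array","items":{"type":"number"}},"newtons":{"type":"number"}},"required":["plan"]}

```bash
mkdir -p pics; ls; cat > h.py <<'E'
import numpy as np, cv2
from scipy.spatial.transform import Rotation as R
from plant import ctrl, cams, order
def grab(n):
    s=ctrl.get_state(); c=cams.read_camera(n); c['state']=s
    if n=='wrist':
        T=np.array(c['T_tool_cam']); Rt=R.from_quat(s['tcp_rot']).as_matrix()
        c['o']=np.array(s['eef_pos'])+Rt@T[:3,3]; c['R']=Rt@T[:3,:3]
    else:
        c['o']=np.array(c['origin']); q=np.array(c['orientation'])
        c['R']=R.from_quat(q).as_matrix() if q.size==4 else q.reshape(3,3)
    return c
def K(c):
    h=c['color'].shape[0]; f=h/2/np.tan(np.radians(c['fov_y'])/2)
    return np.array([[f,0,c['cx']],[0,f,c['cy']],[0,0,1.]])
def ray(c,uv):
    uv=np.array(uv,float).reshape(-1,2); k=K(c); d=(uv-k[:2,2])/k[0,0]
    rd=np.hypot(*d.T); r=rd.copy()
    for _ in range(20): r=rd/(1+c['k1']*r*r)
    d=d*(r/np.maximum(rd,1e-12))[:,None]
    return np.c_[d[:,0],-d[:,1],-np.ones(len(d))]@c['R'].T
def onplane(c,uv,z):
    d=ray(c,uv); return c['o']+d*((z-c['o'][2])/d[:,2])[:,None]
def proj(c,p):
    q=(np.array(p,float).reshape(-1,3)-c['o'])@c['R']; d=np.c_[q[:,0],-q[:,1]]/-q[:,2:]
    d=d*(1+c['k1']*(d**2).sum(1))[:,None]; k=K(c); return d*k[0,0]+k[:2,2]
def save(c,name): cv2.imwrite('pics/'+name,c['color'][:,:,::-1])
def blobs(c,lo,hi,amin=40):
    hsv=cv2.cvtColor(c['color'],cv2.COLOR_RGB2HSV); m=cv2.inRange(hsv,lo,hi)
    n,l,st,ce=cv2.connectedComponentsWithStats(m)
    return [(ce[i].round(1).tolist(),st[i].tolist()) for i in range(1,n) if st[i,4]>=amin]
E
python3 - <<'E'
from h import *
for n in ['scene','side','wrist']:
    c=grab(n); save(c,n+'0.png'); print(n,c['o'],c['R'].round(2).tolist(),c['fov_y'],c['k1'])
s=c['state'];print(s['eef_pos'],s['tcp_rot'])
E
```

```text
pics
scene [0.90745791 0.45255236 0.76621857] [[-0.8, -0.47, 0.37], [0.6, -0.62, 0.51], [-0.01, 0.63, 0.78]] 54.44084782434075 -0.05242507852386656
side [-0.00505776 -0.76102514  0.64519994] [[0.8, 0.33, -0.5], [-0.6, 0.42, -0.68], [-0.01, 0.84, 0.54]] 47.48017252492628 -0.01900365908688258
wrist [0.67452735 0.06601554 0.37306563] [[1.0, -0.0, 0.0], [0.0, 0.96, 0.26], [-0.0, -0.26, 0.96]] 65.29044931914392 -0.000168859288530355
[6.74388771e-01 1.22697729e-04 2.30047542e-01] [ 7.07108385e-01  7.07104307e-01 -6.56370420e-04 -8.94002000e-04]
```

View pics/scene0.png

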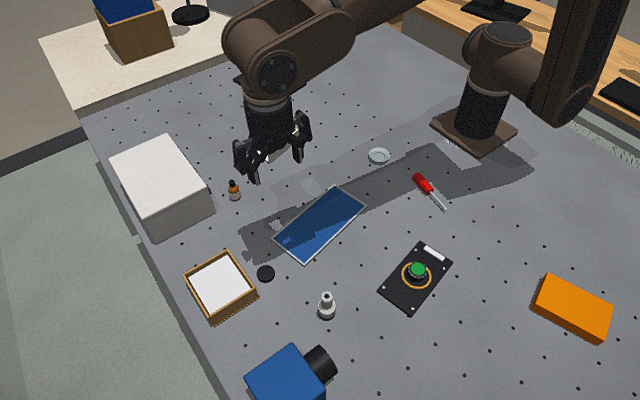

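View pics/side0.png

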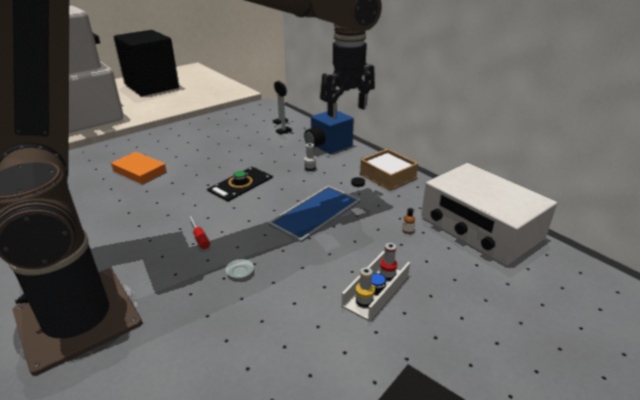

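View pics/wrist0.png

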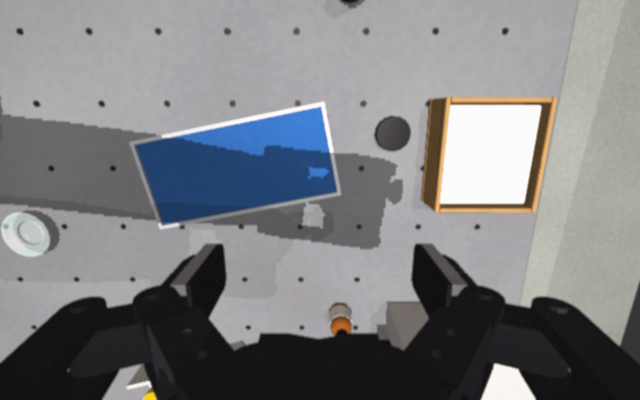

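The scene view shows the tray (320,225), holder (417,272) and spare (327,305). The side view shows the rack with yellow (367,272), blue (378,281) and red (391,246). The wrist view shows the tray corners at (132,143), (324,103), (340,193) and (160,227).

```bash
python3 - <<'E'
from h import *
c=grab('side'); P=lambda uv,z:print(uv,z,(onplane(c,uv,z)*1000).round(0)[0])
print('side')
for uv,z in [((391,246),.086),((367,272),.086),((378,281),.032),((309,146),.08),((409,212),.062),((240,173),.034)]:P(uv,z)
c=grab('scene');print('scene')
for uv,z in [((417,266),.034),((326,296),.08),((233,182),.062),((320,225),.008)]:P(uv,z)
for b in blobs(c,(45,120,60),(80,255,255)):print(b, onplane(c,b[0],.034))
c=grab('wrist');print('wrist')
for uv in [(132,143),(324,103),(340,193),(160,227)]:P(uv,.008)
E
```

```text
side
(391, 246) 0.086 [ 544. -289.   86.]
(367, 272) 0.086 [ 454. -316.   86.]
(378, 281) 0.032 [ 497. -305.   32.]
(309, 146) 0.08 [699. 184.  80.]
(409, 212) 0.062 [ 690. -206.   62.]
(240, 173) 0.034 [503. 244.  34.]
scene
(417, 266) 0.034 [497. 238.  34.]
(326, 296) 0.08 [708. 192.  80.]
(233, 182) 0.062 [ 702. -192.   62.]
(320, 225) 0.008 [586.  10.   8.]
([417.5, 268.6], [410, 262, 16, 14, 162]) [[0.5006507  0.24266674 0.034     ]]
wrist
(132, 143) 0.008 [458.  30.   8.]
(324, 103) 0.008 [681.  74.   8.]
(340, 193) 0.008 [701. -30.   8.]
(160, 227) 0.008 [477. -74.   8.]
```

Request:
{"method": "move_arm", "body": {
  "plan": [-35,-48,0,0,0,3.4,85,-35,-48,0,0,0,3.4,85,-35,-48,0,0,0,3.4,85,-35,-48,0,0,0,3.4,85,-35,-48,0,0,0,3.4,85,0,0,0,0,0,0,85,0,0,0,0,0,0,85],
  "newtons": 40
}}

```text
time: 1.0
eef_pos: [0.5272, -0.203, 0.2315]
tcp_rot: [0.596, 0.803, 0.0, 0.0]
contact_force: [-0.2, -0.3, -0.8]
opening: 0.995
finger_force: 0.0
```

```bash
python3 - <<'E'
from h import *
c=grab('wrist');save(c,'w1.png');print(c['state']['eef_pos'])
for n,lo,hi in [('blue',(100,120,40),(125,255,255)),('red',(0,150,60),(6,255,255)),('yel',(20,150,60),(32,255,255))]:print(n,blobs(c,lo,hi))
E
```

```text
[ 0.52716398 -0.20295701  0.231541  ]
blue [([424.1, 24.4], [312, 0, 215, 60, 10267]), ([272.9, 241.9], [259, 229, 28, 27, 576])]
red [([311.9, 239.9], [298, 231, 28, 25, 323])]
yel [([235.2, 239.4], [218, 229, 30, 29, 387])]
```

View pics/w1.png

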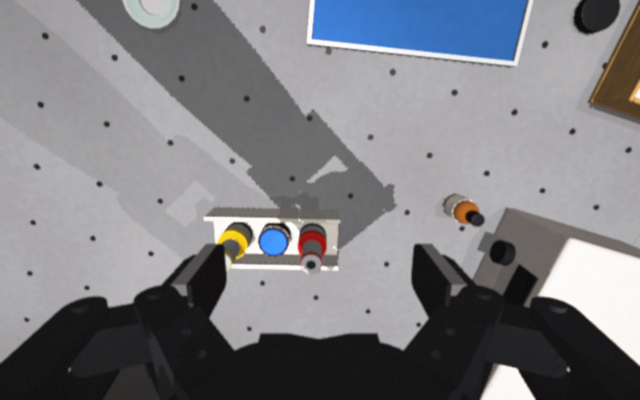

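```bash
python3 - <<'E'
from h import *
c=grab('wrist'); im=c['color']
P=lambda uv,z:print(uv,z,(onplane(c,uv,z)*1000).round(1)[0])
P((272.9,241.9),.032);P((311,264),.086);P((208,210),.038);P((340,208),.038);P((338,270),.038);P((272,269),.038)
cv2.imwrite('pics/w1c.png',cv2.resize(im[190:290,190:360,::-1],None,fx=4.5,fy=4.5,interpolation=cv2.INTER_CUBIC))
s=grab('side');b=blobs(s,(100,150,60),(125,255,255),20);print(b)
for q in b:
  if q[1][4]<400: print(onplane(s,q[0],.032))
E
```

```text
(272.9, 241.9) 0.032 [ 500.6 -298.4   32. ]
(311, 264) 0.086 [ 545.1 -285.5   86. ]
(208, 210) 0.038 [ 420.6 -279.3   38. ]
(340, 208) 0.038 [ 562.7 -233.5   38. ]
(338, 270) 0.038 [ 584.4 -308.1   38. ]
(272, 269) 0.038 [ 508.6 -329.8   38. ]
[([328.7, 117.7], [312, 111, 34, 16, 298]), ([313.5, 211.8], [274, 189, 80, 47, 1648]), ([378.0, 279.0], [372, 274, 14, 11, 130])]
[[0.95043141 0.40302364 0.032     ]]
[[ 0.50137242 -0.30113372  0.032     ]]
```

View pics/w1c.png

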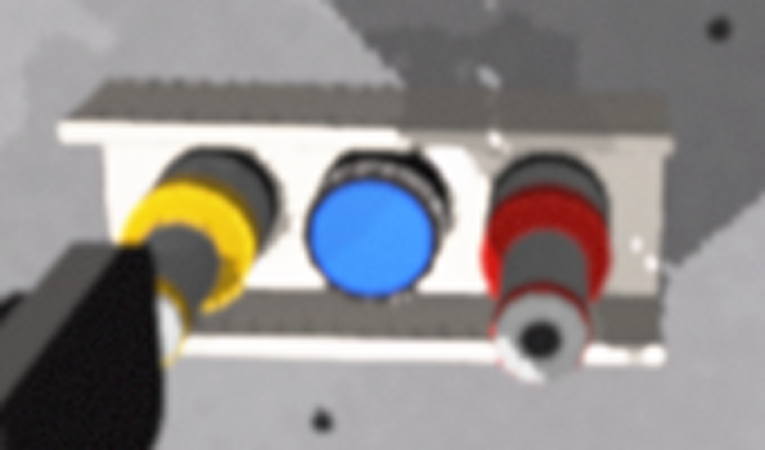

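The crop shows the rack wall tops at full-frame (203,219)–(339,221) and (230,267)–(338,269), and the red nose top at (310,264).

```bash
python3 - <<'E'
from h import *
c=grab('wrist')
for a,b in [((203.3,218.9),(339.3,221.1)),((230,266.7),(337.8,268.9))]:
  p=onplane(c,[a,b],.038)*1000; d=p[1]-p[0]; print(p.round(1),np.degrees(np.arctan2(d[1],d[0])),np.hypot(d[0],d[1]))
print(onplane(c,(310.2,264.4),.086), c['R'].round(3).tolist())
E
```

```text
[[ 418.3 -290.6   38. ]
 [ 567.3 -247.6   38. ]] 16.100614598461323 155.09672474711266
[[ 460.8 -340.6   38. ]
 [ 584.4 -305.7   38. ]] 15.782290957955349 128.459244686144
[[ 0.54513194 -0.28516654  0.086     ]] [[0.956, -0.283, -0.078], [0.294, 0.922, 0.252], [0.001, -0.264, 0.965]]
```

Request:
{"method": "move_arm", "body": {
  "plan": [4.5,-20.5,0,0,0,-0.3,85,4.5,-20.5,0,0,0,-0.3,85,4.5,-20.5,0,0,0,-0.3,85,4.5,-21,0,0,0,0,85,0,0,-30,0,0,0,85,0,0,-30,0,0,0,85,0,0,-30,0,0,0,85,0,0,-20,0,0,0,85,0,0,0,0,0,0,85]
}}

```text
time: 2.1
eef_pos: [0.5439, -0.2842, 0.1168]
tcp_rot: [0.601, 0.799, -0.0, -0.004]
contact_force: [-0.1, -0.8, -0.8]
opening: 0.994
finger_force: 0.0
```

```bash
python3 - <<'E'
from h import *
c=grab('wrist');save(c,'w2.png')
E
```

```text
(no output)
```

View pics/w2.png

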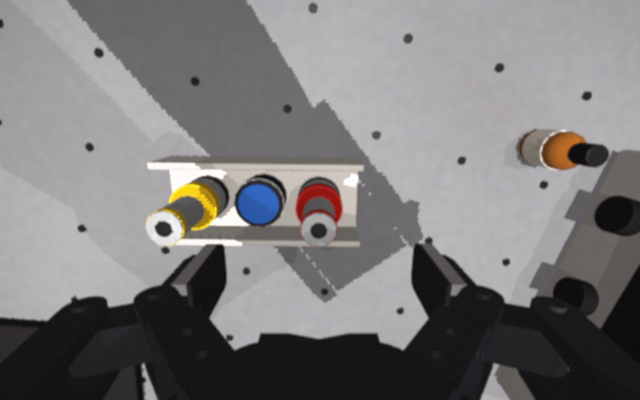

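Red nose top at (319,231), yellow at (164,228), blue disc at (259,201).

```bash
python3 - <<'E'
from h import *
c=grab('wrist');print(c['state']['eef_pos'],c['state']['tcp_rot'])
print(onplane(c,[(318.8,230.5),(163.8,227.5)],.086)*1000, onplane(c,(259,201),.032)*1000)
E
```

```text
[ 0.54509083 -0.28486569  0.11936669] [ 6.01336132e-01  7.98993939e-01 -8.89374292e-05 -1.87983664e-03]
[[ 546.04105749 -288.63510849   86.        ]
 [ 455.70659079 -312.76154796   86.        ]] [[ 500.99609706 -298.57299365   32.        ]]
```

Request:
{"method": "move_arm", "body": {
  "plan": [0.5,-1.5,-20,0,0,0,85,0,0,-20,0,0,0,85,0,0,-20,0,0,0,85,0,0,-9,0,0,0,85,0,0,0,0,0,0,85,0,0,0,0,0,0,50,0,0,0,0,0,0,30,0,0,0,0,0,0,15,0,0,0,0,0,0,10,0,0,0,0,0,0,10,0,0,0,0,0,0,10]
}}

```text
time: 3.3
eef_pos: [0.5465, -0.2862, 0.053]
tcp_rot: [0.601, 0.799, -0.0, 0.0]
contact_force: [-0.5, 0.8, 3.5]
opening: 0.243
finger_force: 39.1
```

Request:
{"method": "move_arm", "body": {
  "plan": [0,0,15,0,0,0,10,0,0,25,0,0,0,10,0,0,25,0,0,0,10,5,15,5,0,0,0,10,10,27,0,0,0,0,10,10,27,0,0,0,0,10,10,27,0,0,0,0,10,10,27,0,0,0,0,10,10,27,0,0,0,0,10,10,27,0,0,0,0,10,10,27,0,0,0,0,10,10,27,0,0,0,0,10]
}}

```text
time: 4.5
eef_pos: [0.6307, -0.0524, 0.1213]
tcp_rot: [0.601, 0.799, -0.0, -0.001]
contact_force: [0.6, 0.3, -0.6]
opening: 0.24
finger_force: 39.2
```

Request:
{"method": "move_arm", "body": {
  "plan": [10,24,0,0,0,0,10,10,22,0,0,0,0,10,9,15,0,0,0,0,10,0,0,0,0,0,0,10,0,0,0,0,0,0,10,0,0,0,0,0,0,10]
}}

```text
time: 5.1
eef_pos: [0.6597, 0.0054, 0.1219]
tcp_rot: [0.601, 0.799, -0.0, -0.0]
contact_force: [0.4, -0.2, -0.6]
opening: 0.249
finger_force: 39.3
```

Request:
{"method": "move_arm", "body": {
  "plan": [0,10,-20,0,0,0,10,0,0,-25,0,0,0,10,0,0,-15,0,0,0,10,0,0,-7,0,0,0,10,0,0,-3,0,0,0,10,0,0,0,0,0,0,10,0,0,0,0,0,0,10]
}}

```text
time: 5.8
eef_pos: [0.6611, 0.0157, 0.0536]
tcp_rot: [0.601, 0.799, 0.001, 0.001]
contact_force: [-0.3, 0.5, -1.0]
opening: 0.242
finger_force: 39.3
```

Request:
{"method": "move_arm", "body": {
  "plan": [0,0,-2,0,0,0,10,0,0,0,0,0,0,10,0,0,0,0,0,0,10]
}}

```text
time: 6.1
eef_pos: [0.6608, 0.016, 0.0511]
tcp_rot: [0.601, 0.799, 0.0, 0.001]
contact_force: [-0.1, -0.3, 0.4]
opening: 0.249
finger_force: 39.5
```

Touching or within 1 mm. Release, rise, and travel to yellow (456,−312).

Request:
{"method": "move_arm", "body": {
  "plan": [0,0,0,0,0,0,30,0,0,0,0,0,0,50,0,0,0,0,0,0,85,0,0,0,0,0,0,85,0,0,20,0,0,0,85,0,0,30,0,0,0,85,0,0,30,0,0,0,85,-17,-27,0,0,0,0,85,-17,-27,0,0,0,0,85,-17,-27,0,0,0,0,85,-17,-27,0,0,0,0,85,-17,-27,0,0,0,0,85]
}}

```text
time: 7.3
eef_pos: [0.5744, -0.1199, 0.1305]
tcp_rot: [0.601, 0.799, 0.0, 0.0]
contact_force: [0.6, -0.4, 1.3]
opening: 0.996
finger_force: 0.0
```

Request:
{"method": "move_arm", "body": {
  "plan": [-17,-27,0,0,0,0,85,-17,-27,0,0,0,0,85,-17,-27,0,0,0,0,85,-17,-27,0,0,0,0,85,-17,-27,0,0,0,0,85,-17,-27,0,0,0,0,85,-9,-15,0,0,0,0,85,0,0,0,0,0,0,85,0,0,0,0,0,0,85]
}}

```text
time: 8.2
eef_pos: [0.4641, -0.296, 0.1303]
tcp_rot: [0.602, 0.799, 0.0, -0.0]
contact_force: [0.8, 0.2, 0.3]
opening: 0.992
finger_force: 0.0
```

```bash
python3 - <<'E'
from h import *
print(ctrl.get_state()['eef_pos'])
c=grab('scene');cv2.imwrite('pics/s2.png',c['color'][80:340,180:520,::-1])
E
```

```text
[ 0.46414404 -0.29595029  0.13033595]
```

View pics/s2.png

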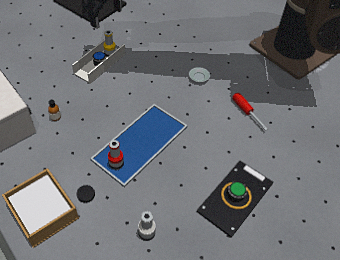

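Red stands upright on the tray, at crop (115,155).

Request:
{"method": "move_arm", "body": {
  "plan": [-8,-16,0,0,0,0,85,0,0,-25,0,0,0,85,0,0,-25,0,0,0,85,0,0,-20,0,0,0,85,0,0,-7,0,0,0,85,0,0,0,0,0,0,85,0,0,0,0,0,0,50,0,0,0,0,0,0,25,0,0,0,0,0,0,10,0,0,0,0,0,0,10,0,0,0,0,0,0,10,0,0,0,0,0,0,10]
}}

```text
time: 9.45
eef_pos: [0.4564, -0.3123, 0.0541]
tcp_rot: [0.601, 0.799, -0.0, 0.0]
contact_force: [-1.9, 0.1, 2.9]
opening: 0.246
finger_force: 39.1
```

Request:
{"method": "move_arm", "body": {
  "plan": [0,0,15,0,0,0,10,0,0,25,0,0,0,10,0,0,25,0,0,0,10,2,15,5,0,0,0,10,4,27,0,0,0,0,10,4,27,0,0,0,0,10,4,27,0,0,0,0,10,4,27,0,0,0,0,10,4,27,0,0,0,0,10,4,27,0,0,0,0,10,4,27,0,0,0,0,10,4,27,0,0,0,0,10]
}}

```text
time: 10.65
eef_pos: [0.489, -0.0785, 0.1222]
tcp_rot: [0.601, 0.799, -0.0, -0.001]
contact_force: [0.9, -0.3, -1.3]
opening: 0.246
finger_force: 39.3
```

Request:
{"method": "move_arm", "body": {
  "plan": [4,27,0,0,0,0,10,4,24,0,0,0,0,10,2,15,0,0,0,0,10,0,0,0,0,0,0,10,0,0,0,0,0,0,10]
}}

```text
time: 11.15
eef_pos: [0.4993, -0.0143, 0.1226]
tcp_rot: [0.601, 0.8, -0.0, -0.001]
contact_force: [0.4, -0.1, -1.4]
opening: 0.246
finger_force: 39.3
```

Request:
{"method": "move_arm", "body": {
  "plan": [0,0,-20,0,0,0,10,0,0,-25,0,0,0,10,0,0,-16,0,0,0,10,0,0,-7,0,0,0,10,0,0,-3,0,0,0,10,0,0,0,0,0,0,10,0,0,0,0,0,0,10]
}}

```text
time: 11.85
eef_pos: [0.5011, -0.0154, 0.0532]
tcp_rot: [0.601, 0.799, 0.001, 0.001]
contact_force: [-0.1, -0.1, -1.2]
opening: 0.247
finger_force: 39.4
```

Request:
{"method": "move_arm", "body": {
  "plan": [0,0,-1,0,0,0,10,0,0,0,0,0,0,10,0,0,0,0,0,0,10,0,0,0,0,0,0,30,0,0,0,0,0,0,50,0,0,0,0,0,0,85,0,0,0,0,0,0,85,0,0,20,0,0,0,85,0,0,30,0,0,0,85,0,0,30,0,0,0,85,0,20,20,0,0,0,85,0,27,0,0,0,0,85]
}}

```text
time: 13.05
eef_pos: [0.5029, 0.0315, 0.1555]
tcp_rot: [0.602, 0.798, 0.002, 0.004]
contact_force: [0.7, 0.3, -0.6]
opening: 0.993
finger_force: 0.0
```

Request:
{"method": "move_arm", "body": {
  "plan": [0,27,0,0,0,0,85,0,27,0,0,0,0,85,0,27,0,0,0,0,85,0,27,0,0,0,0,85,0,27,0,0,0,0,85,0,27,0,0,0,0,85,0,27,0,0,0,0,85,0,20,0,0,0,0,85,0,0,0,0,0,0,85,0,0,0,0,0,0,85,0,0,0,0,0,0,85]
}}

```text
time: 14.15
eef_pos: [0.5001, 0.2403, 0.1511]
tcp_rot: [0.601, 0.799, -0.0, -0.0]
contact_force: [0.0, -1.2, 0.2]
opening: 0.997
finger_force: 0.0
```

```bash
python3 - <<'E'
from h import *
c=grab('wrist');save(c,'w3.png');print(c['state']['eef_pos'],c['state']['tcp_rot'])
for n,lo,hi in [('green',(45,100,40),(80,255,255)),('brass',(12,100,80),(28,255,255))]:
  for b in blobs(c,lo,hi):
    x,y,w,h=b[1][:4];print(n,b,onplane(c,b[0],.034 if n=='green' else .0105)*1000, onplane(c,(x+w/2-.5,y+h/2-.5),.0105)*1000)
c=grab('side');save(c,'sd3.png')
E
```

```text
[0.5001085  0.24027761 0.15113251] [ 6.01344470e-01  7.98989824e-01 -2.98076276e-04 -2.02837018e-05]
green ([318.8, 186.8], [300, 169, 38, 37, 1062]) [[499.33989076 242.94984478  34.        ]] [[500.72897548 237.20021803  10.5       ]]
brass ([320.6, 179.7], [284, 143, 72, 71, 1221]) [[500.6694413  244.44386504  10.5       ]] [[499.23968971 245.7091219   10.5       ]]
brass ([526.5, 395.1], [520, 388, 14, 12, 96]) [[796.7041606  68.1157601  10.5      ]] [[795.68023545  70.20668976  10.5       ]]
```

View pics/w3.png

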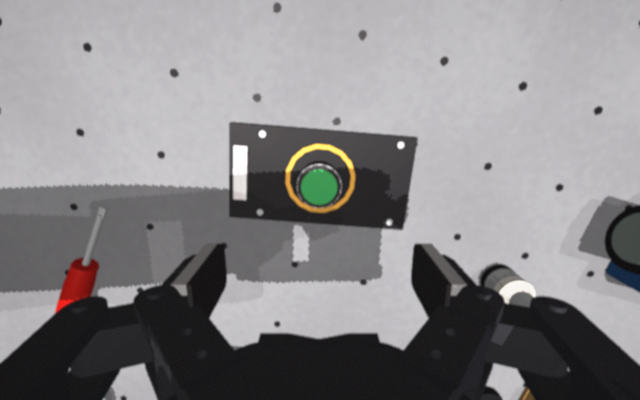

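View pics/sd3.png

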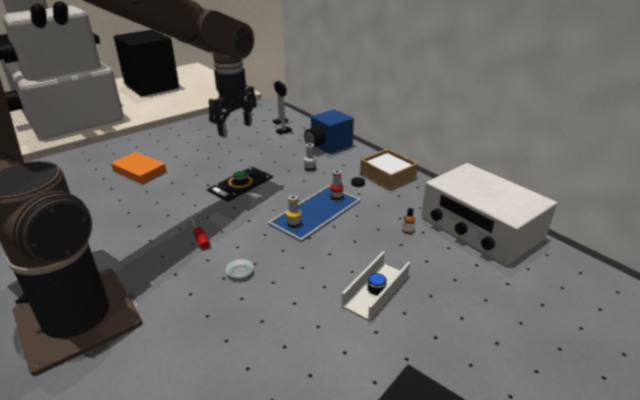

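Side view confirms both objectives upright on the tray, blue still in the rack. Ring centre and green disc are at (320,179) and (319,187).

Request:
{"method": "move_arm", "body": {
  "plan": [0,2.5,-25,0,0,0,85,0,0,-30,0,0,0,85,0,0,-30,0,0,0,85,0,0,-25,0,0,0,85,0,0,-20,0,0,0,85,0,0,-7,0,0,0,85,0,0,0,0,0,0,85,0,0,0,0,0,0,60,0,0,0,0,0,0,40,0,0,0,0,0,0,25,0,0,0,0,0,0,25,0,0,0,0,0,0,25]
}}

```text
time: 15.45
eef_pos: [0.5012, 0.2439, 0.0157]
tcp_rot: [0.601, 0.799, 0.001, 0.001]
contact_force: [-0.3, -0.0, 5.4]
opening: 0.423
finger_force: 40.5
```

Request:
{"method": "move_arm", "body": {
  "plan": [0,0,10,0,0,0,25,0,0,20,0,0,0,25,0,0,10,0,0,0,25,8,-22,0,0,0,0,25,8,-23,0,0,0,0,25,8,-23,0,0,0,0,25,8,-23,0,0,0,0,25,8,-23,0,0,0,0,25,0,0,0,0,0,0,25,0,0,-25,0,0,0,25,0,0,-15,0,0,0,25,0,0,0,0,0,0,25]
}}

```text
time: 16.65
eef_pos: [0.5371, 0.1299, 0.0113]
tcp_rot: [0.601, 0.799, -0.002, -0.003]
contact_force: [-0.2, -0.3, -1.3]
opening: 0.423
finger_force: 40.2
```

Request:
{"method": "move_arm", "body": {
  "plan": [0,0,-4,0,0,0,25,0,0,-2,0,0,0,25,0,0,0,0,0,0,25,0,0,0,0,0,0,25]
}}

```text
time: 17.05
eef_pos: [0.5407, 0.1297, 0.009]
tcp_rot: [0.601, 0.799, 0.0, 0.0]
contact_force: [0.4, 0.1, -1.4]
opening: 0.43
finger_force: 40.2
```

Request:
{"method": "move_arm", "body": {
  "plan": [0,0,-1,0,0,0,25,0,0,0,0,0,0,25,0,0,0,0,0,0,45,0,0,0,0,0,0,65,0,0,0,0,0,0,85,0,0,0,0,0,0,85,0,0,25,0,0,0,85,0,0,30,0,0,0,85,0,0,30,0,0,0,85,0,0,30,0,0,0,85,0,0,30,0,0,0,85,0,0,0,0,0,0,85]
}}

```text
time: 18.25
eef_pos: [0.5434, 0.1298, 0.1579]
tcp_rot: [0.601, 0.799, 0.003, 0.004]
contact_force: [0.5, -0.5, 0.7]
opening: 0.996
finger_force: 0.0
```

Request:
{"method": "move_arm", "body": {
  "plan": [-2,-27,0,0,0,0,85,-2,-27,0,0,0,0,85,-2,-27,0,0,0,0,85,-2,-27,0,0,0,0,85,-2,-27,0,0,0,0,85,-2,-27,0,0,0,0,85,-2,-27,0,0,0,0,85,-2,-27,0,0,0,0,85,-2,-27,0,0,0,0,85,-2,-27,0,0,0,0,85,-2,-27,0,0,0,0,85,-2,-27,0,0,0,0,85]
}}

```text
time: 19.45
eef_pos: [0.5154, -0.1953, 0.151]
tcp_rot: [0.601, 0.799, -0.0, -0.001]
contact_force: [1.3, 0.3, 0.1]
opening: 0.996
finger_force: 0.0
```

Request:
{"method": "move_arm", "body": {
  "plan": [-3,-27,0,0,0,0,85,-3,-27,0,0,0,0,85,-3,-27,0,0,0,0,85,-3,-20,0,0,0,0,85,0,0,0,0,0,0,85,0,0,0,0,0,0,85,0,0,0,0,0,0,85]
}}

```text
time: 20.15
eef_pos: [0.504, -0.2943, 0.1516]
tcp_rot: [0.601, 0.799, 0.0, -0.001]
contact_force: [1.2, 0.2, -0.6]
opening: 0.995
finger_force: 0.0
```

```bash
python3 - <<'E'
from h import *
c=grab('wrist');print(c['state']['eef_pos'],c['state']['tcp_rot'])
for b in blobs(c,(100,120,40),(125,255,255)):print(b,onplane(c,b[0],.032)*1000)
E
```

```text
[ 0.50400631 -0.29433969  0.15159952] [ 6.00842664e-01  7.99366939e-01  1.91489223e-04 -7.44196673e-04]
([312.6, 193.2], [294, 175, 38, 37, 1078]) [[ 499.74859657 -299.04836234   32.        ]]
```

Request:
{"method": "move_arm", "body": {
  "plan": [-3.5,-5,-25,0,0,0,85,0,0,-30,0,0,0,85,0,0,-30,0,0,0,85,0,0,-25,0,0,0,85,0,0,-20,0,0,0,85,0,0,-8,0,0,0,85,0,0,0,0,0,0,85,0,0,0,0,0,0,60,0,0,0,0,0,0,40,0,0,0,0,0,0,25,0,0,0,0,0,0,25,0,0,0,0,0,0,25]
}}

```text
time: 21.4
eef_pos: [0.5017, -0.3013, 0.0159]
tcp_rot: [0.601, 0.799, -0.0, 0.001]
contact_force: [-0.4, -0.1, 5.3]
opening: 0.426
finger_force: 40.5
```

Request:
{"method": "move_arm", "body": {
  "plan": [0,0,10,0,0,0,25,0,0,25,0,0,0,25,0,0,30,0,0,0,25,0,0,30,0,0,0,25,0,0,30,0,0,0,25,0,15,15,0,0,0,25,0,27,0,0,0,0,25,0,27,0,0,0,0,25,0,27,0,0,0,0,25,0,27,0,0,0,0,25,0,27,0,0,0,0,25,0,27,0,0,0,0,25]
}}

```text
time: 22.6
eef_pos: [0.5, -0.1222, 0.1542]
tcp_rot: [0.601, 0.799, -0.0, -0.0]
contact_force: [0.8, -0.2, -0.7]
opening: 0.424
finger_force: 40.2
```

Request:
{"method": "move_arm", "body": {
  "plan": [0,27,0,0,0,0,25,0,27,0,0,0,0,25,0,27,0,0,0,0,25,0,27,0,0,0,0,25,0,27,0,0,0,0,25,0,27,0,0,0,0,25,0,27,0,0,0,0,25,0,27,0,0,0,0,25,0,27,0,0,0,0,25,0,27,0,0,0,0,25,0,27,0,0,0,0,25,0,27,0,0,0,0,25]
}}

```text
time: 23.8
eef_pos: [0.5, 0.2015, 0.1541]
tcp_rot: [0.601, 0.799, -0.0, -0.0]
contact_force: [1.4, -0.4, -1.1]
opening: 0.425
finger_force: 40.2
```

Request:
{"method": "move_arm", "body": {
  "plan": [0,25,0,0,0,0,25,0,15,0,0,0,0,25,0,0,0,0,0,0,25,0,0,0,0,0,0,25,0,0,0,0,0,0,25]
}}

```text
time: 24.3
eef_pos: [0.5007, 0.2395, 0.1542]
tcp_rot: [0.601, 0.799, -0.0, -0.0]
contact_force: [0.1, 0.2, -0.4]
opening: 0.427
finger_force: 40.2
```

Request:
{"method": "move_arm", "body": {
  "plan": [-1,5.5,-25,0,0,0,25,0,0,-30,0,0,0,25,0,0,-30,0,0,0,25,0,0,-25,0,0,0,25,0,0,-15,0,0,0,25,0,0,-7,0,0,0,25,0,0,-2,0,0,0,25,0,0,0,0,0,0,25,0,0,0,0,0,0,25,0,0,0,0,0,0,25]
}}

```text
time: 25.3
eef_pos: [0.5006, 0.2463, 0.0216]
tcp_rot: [0.601, 0.799, 0.001, 0.001]
contact_force: [-0.2, -0.2, -0.1]
opening: 0.428
finger_force: 40.2
```

Then lower 3 more mm, release, rise and look.

Request:
{"method": "move_arm", "body": {
  "plan": [0,0,-2,0,0,0,25,0,0,-1,0,0,0,25,0,0,0,0,0,0,25,0,0,0,0,0,0,25,0,0,0,0,0,0,25]
}}

```text
time: 25.8
eef_pos: [0.4999, 0.2462, 0.0179]
tcp_rot: [0.601, 0.799, 0.0, 0.0]
contact_force: [-1.3, -0.6, 4.7]
opening: 0.428
finger_force: 40.5
```

Request:
{"method": "move_arm", "body": {
  "plan": [0,0,0,0,0,0,45,0,0,0,0,0,0,65,0,0,0,0,0,0,85,0,0,0,0,0,0,85,0,0,25,0,0,0,85,0,0,30,0,0,0,85,0,0,30,0,0,0,85,0,-15,30,0,0,0,85,8,-22,0,0,0,0,85,8,-22,0,0,0,0,85,8,-22,0,0,0,0,85,0,0,0,0,0,0,85]
}}

```text
time: 27.0
eef_pos: [0.5245, 0.1631, 0.1324]
tcp_rot: [0.602, 0.798, -0.0, 0.0]
contact_force: [0.1, -0.9, -0.3]
opening: 0.996
finger_force: 0.0
```

```bash
python3 - <<'E'
from h import *
ctrl.get_state();c=grab('wrist');save(c,'w4.png');print(c['state']['eef_pos'],c['state']['tcp_rot'])
for n,lo,hi,z in [('green',(45,100,40),(80,255,255),.026),('brass',(12,100,80),(28,255,255),.0105),('blue',(100,120,40),(125,255,255),.034)]:
  for b in blobs(c,lo,hi,200):
    x,y,w,h=b[1][:4];print(n,b,onplane(c,b[0],z)*1000, onplane(c,(x+w/2-.5,y+h/2-.5),z)*1000)
E
```

```text
[0.5245398  0.16307898 0.13244634] [ 6.02256757e-01  7.98302330e-01 -1.26371312e-06  4.34191345e-04]
green ([325.8, 234.8], [307, 218, 38, 35, 1036]) [[540.60368239 129.16449556  26.        ]] [[540.40793562 128.91696048  26.        ]]
brass ([318.1, 84.0], [276, 40, 83, 88, 479]) [[500.37996651 245.92254984  10.5       ]] [[499.42923196 246.04379218  10.5       ]]
brass ([318.0, 83.7], [282, 46, 71, 76, 410]) [[500.24065578 246.11866082  10.5       ]] [[499.42923196 246.04379218  10.5       ]]
blue ([315.7, 322.2], [217, 300, 213, 47, 5881]) [[554.51756527  48.52543707  34.        ]] [[561.0855751   49.52250915  34.        ]]
```

View pics/w4.png

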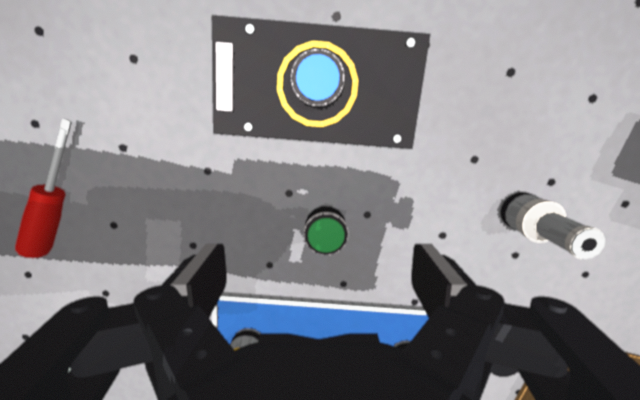

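Blue sits centred in the ring (318,78); green stands at (326,235).

Request:
{"method": "move_arm", "body": {
  "plan": [8,-17,0,0,0,0,85,8,-17,0,0,0,0,85,0,0,-25,0,0,0,85,0,0,-30,0,0,0,85,0,0,-30,0,0,0,85,0,0,-20,0,0,0,85,0,0,-15,0,0,0,85,0,0,-4,0,0,0,85,0,0,0,0,0,0,85,0,0,0,0,0,0,85]
}}

```text
time: 28.05
eef_pos: [0.5407, 0.1313, 0.0095]
tcp_rot: [0.601, 0.799, 0.001, 0.001]
contact_force: [1.1, -0.3, -0.4]
opening: 0.997
finger_force: 0.0
```

Request:
{"method": "move_arm", "body": {
  "plan": [0,0,0,0,0,0,60,0,0,0,0,0,0,40,0,0,0,0,0,0,25,0,0,0,0,0,0,25,0,0,0,0,0,0,25]
}}

```text
time: 28.55
eef_pos: [0.5405, 0.131, 0.0092]
tcp_rot: [0.601, 0.799, 0.001, 0.001]
contact_force: [-0.3, -0.2, 3.3]
opening: 0.43
finger_force: 40.4
```

Request:
{"method": "move_arm", "body": {
  "plan": [0,0,10,0,0,0,25,0,0,25,0,0,0,25,0,0,30,0,0,0,25,0,0,30,0,0,0,25,0,0,30,0,0,0,25,0,-15,20,0,0,0,25,-2,-27,0,0,0,0,25,-2,-27,0,0,0,0,25,-2,-27,0,0,0,0,25,-2,-27,0,0,0,0,25,-2,-27,0,0,0,0,25,-2,-27,0,0,0,0,25]
}}

```text
time: 29.75
eef_pos: [0.5269, -0.0469, 0.1532]
tcp_rot: [0.601, 0.799, -0.0, -0.0]
contact_force: [-0.3, -0.3, -0.7]
opening: 0.425
finger_force: 40.2
```

Request:
{"method": "move_arm", "body": {
  "plan": [-3,-27,0,0,0,0,25,-3,-27,0,0,0,0,25,-3,-27,0,0,0,0,25,-3,-27,0,0,0,0,25,-3,-27,0,0,0,0,25,-3,-27,0,0,0,0,25,-3,-27,0,0,0,0,25,-3,-27,0,0,0,0,25,-3,-20,0,0,0,0,25,0,0,0,0,0,0,25,0,0,0,0,0,0,25,0,0,0,0,0,0,25]
}}

```text
time: 30.95
eef_pos: [0.5005, -0.281, 0.1531]
tcp_rot: [0.601, 0.799, 0.0, -0.001]
contact_force: [-0.3, -0.2, -0.9]
opening: 0.43
finger_force: 40.2
```

Request:
{"method": "move_arm", "body": {
  "plan": [0,-18.5,0,0,0,0,25,0,0,-30,0,0,0,25,0,0,-30,0,0,0,25,0,0,-30,0,0,0,25,0,0,-25,0,0,0,25,0,0,-12,0,0,0,25,0,0,-6,0,0,0,25,0,0,0,0,0,0,25,0,0,0,0,0,0,25,0,0,0,0,0,0,25]
}}

```text
time: 31.95
eef_pos: [0.5017, -0.3013, 0.022]
tcp_rot: [0.601, 0.799, -0.0, 0.002]
contact_force: [-0.6, 0.0, -1.5]
opening: 0.425
finger_force: 40.2
```

Request:
{"method": "move_arm", "body": {
  "plan": [0,0,-3,0,0,0,25,0,0,-1,0,0,0,25,0,0,0,0,0,0,25,0,0,0,0,0,0,25,0,0,0,0,0,0,25]
}}

```text
time: 32.45
eef_pos: [0.5007, -0.3005, 0.0164]
tcp_rot: [0.601, 0.799, -0.0, 0.0]
contact_force: [0.1, 0.4, -1.2]
opening: 0.424
finger_force: 40.2
```

Request:
{"method": "move_arm", "body": {
  "plan": [0,0,-1,0,0,0,25,0,0,0,0,0,0,25,0,0,0,0,0,0,45,0,0,0,0,0,0,65,0,0,0,0,0,0,85,0,0,0,0,0,0,85,0,0,25,0,0,0,85,0,0,30,0,0,0,85,0,0,30,0,0,0,85,0,0,30,0,0,0,85,0,0,25,0,0,0,85,0,0,0,0,0,0,85]
}}

```text
time: 33.65
eef_pos: [0.5029, -0.3023, 0.1604]
tcp_rot: [0.601, 0.799, -0.0, 0.005]
contact_force: [0.5, -0.3, 0.3]
opening: 0.994
finger_force: 0.0
```

```bash
python3 - <<'E'
from h import *
c=grab('wrist');save(c,'w5.png');print(c['state']['eef_pos'],c['state']['tcp_rot'])
for b in blobs(c,(45,100,40),(80,255,255)):print(b,onplane(c,b[0],.032)*1000)
E
```

```text
[ 0.50291599 -0.30230152  0.16036268] [ 6.01072412e-01  7.99181150e-01 -3.16444260e-04  4.62009277e-03]
([315.7, 185.1], [298, 168, 36, 35, 994]) [[ 500.77248763 -302.23622264   32.        ]]
```

View pics/w5.png

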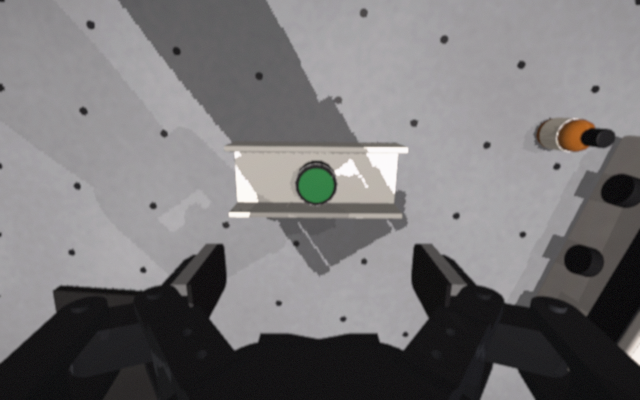

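Green stands at (316,184), in the middle of the rack. Now yellow back.

Request:
{"method": "move_arm", "body": {
  "plan": [0,27,0,0,0,0,85,0,27,0,0,0,0,85,0,27,0,0,0,0,85,0,27,0,0,0,0,85,0,27,0,0,0,0,85,0,27,0,0,0,0,85,0,27,0,0,0,0,85,0,27,0,0,0,0,85,0,27,0,0,0,0,85,0,27,0,0,0,0,85,0,15,0,0,0,0,85,0,0,0,0,0,0,85]
}}

```text
time: 34.9
eef_pos: [0.4998, -0.014, 0.1539]
tcp_rot: [0.6, 0.8, -0.001, -0.001]
contact_force: [0.0, -0.7, -0.5]
opening: 0.996
finger_force: 0.0
```

Request:
{"method": "move_arm", "body": {
  "plan": [0,0,0,0,0,0,85,0,0,0,0,0,0,85]
}}

```text
time: 35.1
eef_pos: [0.5007, -0.0164, 0.155]
tcp_rot: [0.601, 0.799, -0.0, -0.0]
contact_force: [1.0, -0.1, -0.4]
opening: 0.997
finger_force: 0.0
```

Request:
{"method": "move_arm", "body": {
  "plan": [0,1,-25,0,0,0,85,0,0,-30,0,0,0,85,0,0,-25,0,0,0,85,0,0,-15,0,0,0,85,0,0,-7,0,0,0,85,0,0,0,0,0,0,85,0,0,0,0,0,0,50,0,0,0,0,0,0,25,0,0,0,0,0,0,10,0,0,0,0,0,0,10,0,0,0,0,0,0,10,0,0,0,0,0,0,10]
}}

```text
time: 36.3
eef_pos: [0.5011, -0.0145, 0.054]
tcp_rot: [0.601, 0.799, 0.0, 0.0]
contact_force: [-1.3, -0.6, 5.0]
opening: 0.244
finger_force: 39.1
```

Request:
{"method": "move_arm", "body": {
  "plan": [0,0,15,0,0,0,10,0,0,25,0,0,0,10,0,0,25,0,0,0,10,-2,-15,5,0,0,0,10,-4,-27,0,0,0,0,10,-4,-27,0,0,0,0,10,-4,-27,0,0,0,0,10,-4,-27,0,0,0,0,10,-4,-27,0,0,0,0,10,-4,-27,0,0,0,0,10,-4,-27,0,0,0,0,10,-4,-27,0,0,0,0,10]
}}

```text
time: 37.5
eef_pos: [0.4659, -0.2461, 0.1224]
tcp_rot: [0.601, 0.799, 0.0, -0.001]
contact_force: [0.3, 0.2, -2.7]
opening: 0.245
finger_force: 39.4
```

Request:
{"method": "move_arm", "body": {
  "plan": [-5,-27,0,0,0,0,10,-4,-25,0,0,0,0,10,-2,-15,0,0,0,0,10,0,0,0,0,0,0,10,0,0,0,0,0,0,10,0,0,0,0,0,0,10]
}}

```text
time: 38.1
eef_pos: [0.4557, -0.3111, 0.1229]
tcp_rot: [0.601, 0.799, 0.0, -0.001]
contact_force: [0.2, 0.7, -1.3]
opening: 0.245
finger_force: 39.3
```

Request:
{"method": "move_arm", "body": {
  "plan": [0.5,-1,-20,0,0,0,10,0,0,-20,0,0,0,10,0,0,-15,0,0,0,10,0,0,-7,0,0,0,10,0,0,-3,0,0,0,10,0,0,0,0,0,0,10,0,0,0,0,0,0,10,0,0,0,0,0,0,10]
}}

```text
time: 38.9
eef_pos: [0.4567, -0.314, 0.0593]
tcp_rot: [0.601, 0.799, -0.0, 0.001]
contact_force: [0.4, -0.3, -1.7]
opening: 0.242
finger_force: 39.4
```

Request:
{"method": "move_arm", "body": {
  "plan": [0,0.5,-2,0,0,0,10,0,0,-1,0,0,0,10,0,0,0,0,0,0,10,0,0,0,0,0,0,10]
}}

```text
time: 39.3
eef_pos: [0.4565, -0.3133, 0.0561]
tcp_rot: [0.601, 0.799, -0.0, 0.0]
contact_force: [-0.4, 0.4, 3.1]
opening: 0.243
finger_force: 39.7
```

Request:
{"method": "move_arm", "body": {
  "plan": [0,0,0,0,0,0,30,0,0,0,0,0,0,50,0,0,0,0,0,0,85,0,0,0,0,0,0,85,0,0,20,0,0,0,85,0,0,30,0,0,0,85,0,0,30,0,0,0,85,0,0,20,0,0,0,85,17,27,0,0,0,0,85,17,27,0,0,0,0,85,17,27,0,0,0,0,85,17,27,0,0,0,0,85]
}}

```text
time: 40.5
eef_pos: [0.5247, -0.2039, 0.1554]
tcp_rot: [0.601, 0.799, 0.0, 0.0]
contact_force: [0.7, -0.6, -1.0]
opening: 0.994
finger_force: 0.0
```

Request:
{"method": "move_arm", "body": {
  "plan": [17,27,0,0,0,0,85,17,27,0,0,0,0,85,17,27,0,0,0,0,85,17,27,0,0,0,0,85,17,27,0,0,0,0,85,17,27,0,0,0,0,85,17,27,0,0,0,0,85,17,27,0,0,0,0,85,0,5,0,0,0,0,85,0,0,0,0,0,0,85,0,0,0,0,0,0,85,0,0,0,0,0,0,85]
}}

```text
time: 41.7
eef_pos: [0.6597, 0.0149, 0.1552]
tcp_rot: [0.602, 0.799, -0.0, -0.0]
contact_force: [-0.3, -0.5, -0.2]
opening: 0.997
finger_force: 0.0
```

Request:
{"method": "move_arm", "body": {
  "plan": [1,1,-25,0,0,0,85,0,0,-30,0,0,0,85,0,0,-25,0,0,0,85,0,0,-15,0,0,0,85,0,0,-7,0,0,0,85,0,0,0,0,0,0,85,0,0,0,0,0,0,50,0,0,0,0,0,0,25,0,0,0,0,0,0,10,0,0,0,0,0,0,10,0,0,0,0,0,0,10,0,0,0,0,0,0,10]
}}

```text
time: 42.9
eef_pos: [0.6616, 0.017, 0.054]
tcp_rot: [0.601, 0.799, 0.0, 0.0]
contact_force: [-0.3, -0.4, 2.7]
opening: 0.244
finger_force: 39.0
```

Request:
{"method": "move_arm", "body": {
  "plan": [0,0,15,0,0,0,10,0,0,25,0,0,0,10,0,0,25,0,0,0,10,-5,-15,5,0,0,0,10,-10,-27,0,0,0,0,10,-10,-27,0,0,0,0,10,-10,-27,0,0,0,0,10,-10,-27,0,0,0,0,10,-10,-27,0,0,0,0,10,-10,-27,0,0,0,0,10,-10,-27,0,0,0,0,10,-10,-27,0,0,0,0,10]
}}

```text
time: 44.1
eef_pos: [0.5744, -0.2156, 0.1224]
tcp_rot: [0.601, 0.799, -0.0, -0.001]
contact_force: [0.8, -0.5, -2.0]
opening: 0.246
finger_force: 39.2
```

Request:
{"method": "move_arm", "body": {
  "plan": [-12,-27,0,0,0,0,10,-12,-27,0,0,0,0,10,-6,-17,0,0,0,0,10,0,0,0,0,0,0,10,0,0,0,0,0,0,10,0,0,0,0,0,0,10]
}}

```text
time: 44.7
eef_pos: [0.5463, -0.284, 0.123]
tcp_rot: [0.601, 0.799, 0.0, -0.0]
contact_force: [1.0, 0.4, -1.1]
opening: 0.243
finger_force: 39.2
```

Request:
{"method": "move_arm", "body": {
  "plan": [0,-1,-20,0,0,0,10,0,0,-20,0,0,0,10,0,0,-15,0,0,0,10,0,0,-7,0,0,0,10,0,0,-4,0,0,0,10,0,0,-1,0,0,0,10,0,0,0,0,0,0,10,0,0,0,0,0,0,10]
}}

```text
time: 45.5
eef_pos: [0.5468, -0.2864, 0.0573]
tcp_rot: [0.601, 0.799, -0.0, 0.001]
contact_force: [-0.4, 0.6, -0.2]
opening: 0.247
finger_force: 39.3
```

Lower the last 1 mm, release, rise and back off for a view.

Request:
{"method": "move_arm", "body": {
  "plan": [0,0,-1,0,0,0,10,0,0,0,0,0,0,10,0,0,0,0,0,0,10,0,0,0,0,0,0,30,0,0,0,0,0,0,50,0,0,0,0,0,0,85,0,0,0,0,0,0,85,0,0,20,0,0,0,85,0,0,30,0,0,0,85,0,0,30,0,0,0,85,0,27,10,0,0,0,85,0,27,0,0,0,0,85]
}}

```text
time: 46.7
eef_pos: [0.5476, -0.2329, 0.1485]
tcp_rot: [0.602, 0.799, 0.0, 0.003]
contact_force: [-0.1, -0.5, -0.0]
opening: 0.995
finger_force: 0.0
```

Request:
{"method": "move_arm", "body": {
  "plan": [0,27,20,0,0,0,85,0,27,20,0,0,0,85,0,0,0,0,0,0,85,0,0,0,0,0,0,85,0,0,0,0,0,0,85]
}}

```text
time: 47.2
eef_pos: [0.5457, -0.1784, 0.1843]
tcp_rot: [0.601, 0.799, -0.0, -0.001]
contact_force: [0.5, -0.5, 0.4]
opening: 0.994
finger_force: 0.0
```

```bash
python3 - <<'E'
from h import *
c=grab('wrist');print(c['state']['eef_pos'])
w=c['color'][150:350,130:430,::-1]
for p in [(.5458,-.287,.086),(.456,-.312,.086),(.5008,-.300,.032)]:print(proj(c,p))
s=grab('side')['color'][100:340,200:500,::-1]
w=cv2.resize(w,(760,300)[:2]) if 0 else cv2.resize(w,None,fx=2,fy=2)[:, :400]
s=cv2.resize(s,(400,320))
cv2.imwrite('pics/f.png',np.hstack([cv2.copyMakeBorder(s,0,80,0,0,cv2.BORDER_CONSTANT),w]))
E
```

```text
[ 0.54570271 -0.17842968  0.18431794]
[[285.13689014 308.99228793]]
[[180.28529193 308.0782858 ]]
[[246.12042971 277.65031026]]
```

View pics/f.png

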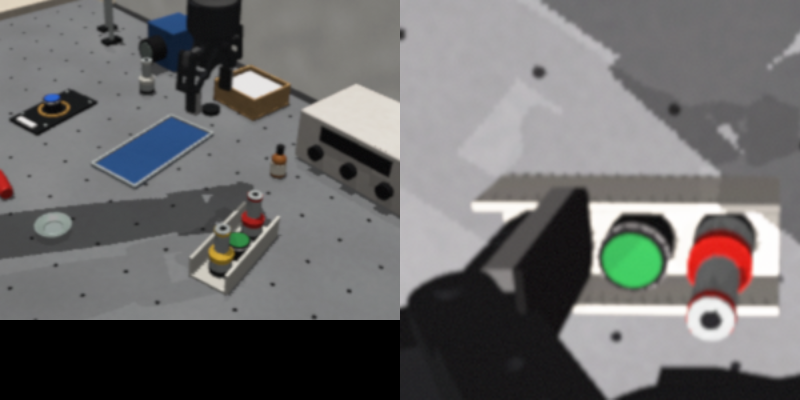

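All items stand in place: the red nose is at (285,310) against an expected (285,309), yellow is upright in the side view, and blue is in the ring.

```bash
python3 -c "
from h import *
print(order.sign_off())"
```

```text
the job is handed in; nothing more can be done
None
```

I swapped the filters, stood both objectives back upright on their own spots in the rack, and handed the job in at about 47 s; the sign-off returned no verdict.

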